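# Lay the coffee tray and the egg tray

## Task

Lay the two breakfast trays. On the tray that has only two wells, stand the coffee cup in the larger well and the sugar jar in the smaller; on the tray with the sloping metal rest, stand the egg cup in the larger well and the salt shaker in the smaller, and let the square tin go on the slope so that it slides down and lies flat against the stop. Tip nothing over, stand everything fully down in its well, and leave the big storage jar and the bowl where they are.

Things in the scene. Friction and masses are not known exactly. Their poses are not given: they have to be found in the camera images.
- coffee_tray: Flat pale wooden tray, fixed, 125 (x) x 240 (y) x 14 mm, with two round flat wells (grey felt floors) only. Origin: centre of underside; x away from the robot (within 12 degrees), y along its length, z up. Larger well 82 mm across at x 0, y -52; smaller well 68 mm across at x 0, y +60 mm. Well floors 6 mm above the underside, 8 mm below the tray's top.
- egg_tray: Wooden tray, fixed, 130 (x) x 276 (y) x 14 mm, axes and origin as coffee_tray. Wells: 66 mm wide at x 0, y -95; 52 mm at x 0, y -20; floors at z 6. At y +72 a slippery metal rest sloping 25 degrees down to -x: surface at z 18 at its foot (x -45), z 61 at its top (x +48); 66 mm wide between cheeks 7 mm high; 12 mm stop at the foot. Resting tin's origin: x -24, z 28.
- cup: White ceramic coffee cup without handle, empty, open at the top: outside diameter 62 mm from 8 mm up to the rim, foot 54 mm, 55 mm high, wall 4 mm. Origin: centre of its underside, z up. About 140 g.
- sugar_jar: Small closed sugar jar, clear glass with white sugar showing and a flat pale wooden lid: 48 mm diameter, 56 mm high. Origin: centre of its underside, z up. About 120 g.
- egg_cup: White ceramic egg cup with a brown egg fixed in it (one rigid piece): foot 46 mm across, waist 22 mm, bowl 50 mm diameter between 24 and 42 mm up (grip here), egg top at 72 mm. Origin: centre of its underside, z up. About 120 g.
- shaker: Slim steel salt shaker with domed top: 32 mm diameter up to 48 mm, 60 mm high in all. Origin: centre of its underside, z up. About 80 g.
- tin: Flat square closed metal tin, 46 x 46 mm, 34 mm high, about 120 g. Origin: centre of its underside; x and y along its sides, z up. Let go on the slope it slides down by itself (friction about 0.2). Held level over the slope at tray x 0, its upper edge touches when its underside is 50 mm above the tray's underside.
- storage_jar: Bystander: larger glass storage jar with steel lid, 90 mm diameter, 109 mm high, loose. Origin: centre of its underside.
- bowl: Bystander: empty white bowl, 130 mm across, 55 mm high, loose. Origin: centre of its underside.
Not all that is in view belongs to the job. What is shaped like the sugar_jar but green or purple is not meant.

How it is judged:
At the end, for the whole second after the job is handed in: Each of the four stands upright (0.1 rad) in its own well: within 13 mm of its centre along either tray axis, underside within 4 mm of the floor. The tin lies flat on the slope (0.35 to 0.53 rad) against the stop (origin within 9 mm along x, 15 mm along y). All still (under 0.02 m/s) (x of cup in the frame of coffee_tray between -0.013 and 0.013 m and y of cup in the frame of coffee_tray between -0.065 and -0.039 m and z of cup in the frame of coffee_tray between 0.002 and 0.01 m and angle between each of cup, sugar_jar, egg_cup, shaker's own z axis and vertical below 0.1 rad and x of sugar_jar in the frame of coffee_tray between -0.013 and 0.013 m and y of sugar_jar in the frame of coffee_tray between 0.047 and 0.073 m and z of sugar_jar in the frame of coffee_tray between 0.002 and 0.01 m and x of egg_cup in the frame of egg_tray between -0.013 and 0.013 m and y of egg_cup in the frame of egg_tray between -0.108 and -0.082 m and z of egg_cup in the frame of egg_tray between 0.002 and 0.01 m and x of shaker in the frame of egg_tray between -0.013 and 0.013 m and y of shaker in the frame of egg_tray between -0.033 and -0.007 m and z of shaker in the frame of egg_tray between 0.002 and 0.01 m and x of tin in the frame of egg_tray between -0.034 and -0.015 m and y of tin in the frame of egg_tray between 0.057 and 0.087 m and z of tin in the frame of egg_tray between 0.02 and 0.036 m and angle between tin's own z axis and vertical between 0.35 and 0.53 rad and linear speed of each of cup, sugar_jar, egg_cup, shaker, tin below 0.02 m/s); the robot touches nothing.
It fails at once if the storage jar is shifted by more than 30 mm (distance of storage_jar from where it was at the start of the episode above 0.03 m).
It fails at once if the bowl is shifted by more than 30 mm (distance of bowl from where it was at the start of the episode above 0.03 m).
It fails at once if one of the five things is tipped over (past about 45 degrees) (angle between any of cup, sugar_jar, egg_cup, shaker, tin's own z axis and vertical above 0.8 rad).
It also fails if it takes over 131 s, if anything falls off the work surface, if the arm or the gripper's body presses on something with over 40 N, if the wrist force passes 120 N, or if a joint passes its speed limit or range.

## Robot

A 6-joint arm with a two-finger parallel gripper is mounted at the origin on the work surface. World frame = base frame: x ahead of the robot, y to its left, z up, the work surface at z = 0. Lengths are in m, angles in rad, forces in N, time in s.
With the tool pointing down it reaches from about 0.425 to 1.125 m from the base axis. Payload 14.9 kg.
Tool frame: the origin (TCP) lies midway between the tips of the shut fingers; the grasp point (between the pads) lies 19 mm behind it (env.hold_point_z is the distance from the TCP to the grasp point, in m); z points along the fingers, y is the line along which they close (so a half turn about z gives the same grasp; the last joint's range is limited). The gripper opens to 91 mm and grips with 3 to 60 N. Pads are 32 mm wide; open, the fingers measure 118 mm over their backs; the gripper's body (76 mm by 178 mm) begins 60 mm behind the grasp point.
Start: joints at [1.298, 0.379, 1.734, -0, 1.028, -0.033], TCP at [0.166, 0.68, 0.214] pointing down, gripper open.
Joint ranges: [-2.77, 2.77], [-0.74, 2.19], [0, 2.66], [-1.06, 4.2], [0.31, 2.87], [-3.08, 3.08]. Speed limits (rad/s): [1.89, 1.89, 2.39, 3.14, 3.14, 3.14].

## Interface

Orientations are given as a 3x3 rotation matrix whose columns are the frame's x, y, z axes.
In Python, from cell import env gives the robot as it stands. The module is installed in compiled form; this text tells all that it offers. Calls block until the motion is done:
- env.movep(position, orientation): joint-space move of the TCP to a pose.
- env.movel(position, attitude=None, speed=0.15, contact_N=None): straight line of the TCP; attitude=None keeps the orientation; speed is the mean speed in m/s. With contact_N (N) it stops when the force on the tool has changed by that much, and returns True; else False.
- env.move_joints(angles): joint-space move.
- env.command_gripper(opening, grip_force=None): finger opening in m; grip_force is the grip in N (None keeps the last); returns when the fingers have stopped.
- env.wait(seconds).
- env.solve_ik(position, orientation): joint angles nearest the present ones, or None.
- env.grab_frame(name): name is "side" or "top"; returns a dict with "img" (480x640x3 uint8, red, green, blue), "fx", "fy", "cx", "cy" (pixels), "rvec" (rotation vector, rad) and "tvec" (3), from world to camera coordinates, as OpenCV has them. Camera axes: x right, y down, z forward; pixel columns grow to the right and rows downward; lengths in m; the calibration is good to about 2 mm. A picture is of the moment at which its call begins. There is no depth.
A pose or a line that the arm cannot do raises env.PlanningError and nothing moves.
- env.job_done(): hands the job in; it is judged then, once.
Readings, each from a call of its own:
- env.read_clock(): time.
- env.read_joints(): joint angles.
- env.read_joint_velocities(): joint speeds.
- env.read_tau(): joint torques, N m.
- env.read_eef_pos(): TCP position.
- env.read_tool_rot(): TCP orientation.
- env.read_wrist_force(): force on the tool from outside, world axes, zero at the start.
- env.read_torque(): the same for the moment, N m.
- env.read_width(): finger opening in m.
- env.read_grip_force(): force on a finger pad.
Only numpy, scipy, OpenCV 4.12 (cv2) and the standard library are available. Lean on these libraries where they do the work, as an engineer would, in place of code of your own. Each camera call takes 0.05 s, during which the arm holds its last target. There are 200 camera calls.

## Working session

There is one attempt and no reset: what is moved stays moved. The work goes in short steps, each a Python script; the robot and the scene stay as the last script left them, time stands still between calls to the robot, and variables do not carry over. Pictures are saved under pics/ and viewed, at most 14 in all, crops included, and the job is handed in when it is done.

```bash
mkdir -p pics; python3 - <<'E'
from cell import env
import cv2,numpy as np
for n in("top","side"):
    f=env.grab_frame(n); cv2.imwrite(f"pics/{n}0.png",f["img"][:,:,::-1])
    R=cv2.Rodrigues(np.array(f["rvec"],float))[0]; print(n,f["fx"],f["cx"],f["cy"],(-R.T@np.array(f["tvec"]).ravel()).round(3),R.round(2).tolist())
print(env.read_clock(),env.hold_point_z,env.read_tool_rot())
E
```

```text
top 467.08255000942285 318.3624584155659 245.40028880775102 [0.453 0.093 0.992] [[0.01, -1.0, 0.02], [-0.99, -0.02, -0.11], [0.11, -0.02, -0.99]]
side 449.03621179948885 324.4743639319392 231.1428200429476 [ 0.397 -0.639  0.567] [[0.97, -0.22, -0.0], [-0.13, -0.56, -0.82], [0.18, 0.8, -0.57]]
0.1 0.0188 [[-9.71383466e-01  2.37516494e-01 -2.77776373e-04]
 [ 2.37516650e-01  9.71383055e-01 -8.95539868e-04]
 [ 5.71217717e-05 -9.35889135e-04 -9.99999560e-01]]
```

View pics/top0.png

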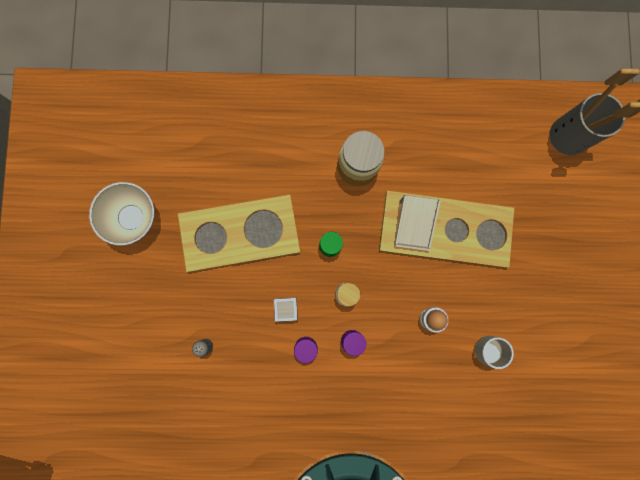

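View pics/side0.png

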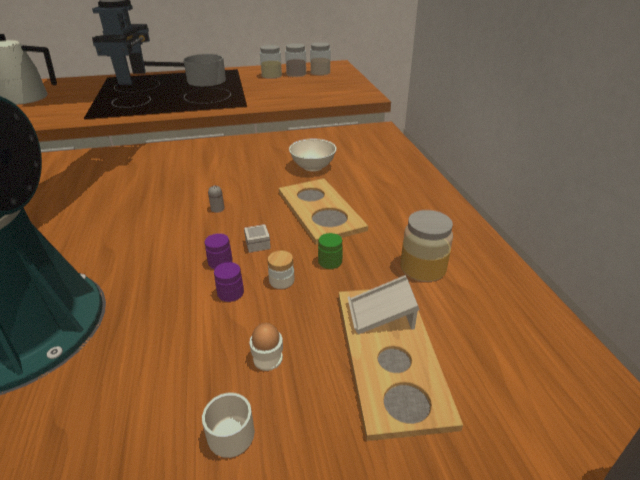

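The top view shows the following:
- **Sugar jar candidates:** wooden lid (347,295), green (331,244), purple (306,350) and (354,344). I choose the pale wooden lid.
- **Cup candidates:** cup (495,353) and bowl (122,214). I choose the small cup; the bowl stays.
- **Other things to move:** egg cup (435,320), shaker (201,348), tin (286,310). The slope on the egg tray is a rest, not the tin.
- **Trays:** the egg tray, with the metal rest, is at (448,230). The coffee tray is at (239,233).
- **Storage jar:** (362,157).

```bash
cat > h.py <<'E'
from cell import env
import cv2,numpy as np
def grab(n): return env.grab_frame(n)
def cast(f,px,z):
    px=np.array(px,float).reshape(-1,2)
    R=cv2.Rodrigues(np.array(f["rvec"],float))[0]; c=-R.T@np.array(f["tvec"],float).ravel()
    d=np.c_[(px[:,0]-f["cx"])/f["fx"],(px[:,1]-f["cy"])/f["fy"],np.ones(len(px))]@R
    return (c+d*((z-c[2])/d[:,2])[:,None])[:,:2]
def seg(img,kind):
    h,s,v=cv2.split(cv2.cvtColor(img,cv2.COLOR_RGB2HSV))
    m={"grey":(s<95)&(v>40),"tray":(h>=17)&(h<32)&(s>90)&(v>110),"lid":(h>=14)&(h<30)&(v>150)&(s<190),
       "notray":None}[kind]
    return m.astype(np.uint8)*255
def blob(img,kind,cx,cy,r):
    m=seg(img,kind); w=np.zeros_like(m); cv2.rectangle(w,(cx-r,cy-r),(cx+r,cy+r),255,-1)
    cs=cv2.findContours(m&w,cv2.RETR_EXTERNAL,cv2.CHAIN_APPROX_NONE)[0]
    return max(cs,key=cv2.contourArea) if cs else None
E
python3 - <<'E'
from h import *
f=grab("top"); im=f["img"]; vis=cv2.resize(im,None,fx=2,fy=2,interpolation=cv2.INTER_CUBIC)[:,:,::-1].copy()
hsv=cv2.cvtColor(im,cv2.COLOR_RGB2HSV)
for n,k,u,v,r,z in [("cup","grey",495,353,26,.0275),("egg","grey",435,320,20,.033),("shk","grey",201,348,15,.03),("tin","grey",286,310,18,.017),("lid","lid",347,295,16,.053),
  ("cL","grey",263,229,25,.006),("cS","grey",211,237,25,.006),("eL","grey",491,235,20,.006),("eS","grey",457,230,16,.006),
  ("ctray","tray",239,233,66,.014),("etray","tray",448,230,72,.014),("rest","grey",417,222,34,.04)]:
    c=blob(im,k,u,v,r)
    print(n,hsv[v,u],end=" ")
    if c is None: print("none"); continue
    cv2.drawContours(vis,[c*2],-1,(255,0,255),1)
    rc=cv2.minAreaRect(c); w=cast(f,np.array([rc[0]]),z)[0]; bx=cast(f,cv2.boxPoints(rc),z)
    e=np.diff(bx,axis=0); print(np.round(rc[0],1),w.round(4),"sides",np.linalg.norm(e[:2],axis=1).round(4),"ang",np.degrees(np.arctan2(e[:2,1],e[:2,0])).round(1),"r",np.linalg.norm(w).round(3))
cv2.imwrite("pics/a.png",cv2.resize(vis[360:760,340:1060],(800,444)))
E
```

```text
cup [ 90  11 191] [494.1 351.3] [ 0.3501 -0.2886] sides [0.0633 0.0787] ang [ -28.  -115.7] r 0.454
egg [ 14 149 181] [433.5 319.5] [ 0.4129 -0.1635] sides [0.0556 0.0505] ang [-89.2 179.1] r 0.444
shk [ 22  32 119] [202.  347.5] [0.3506 0.3048] sides [0.0361 0.0336] ang [ -89.3 -177.7] r 0.465
tin [ 23  34 172] [285.5 309.5] [0.4284 0.1393] sides [0.0476 0.0471] ang [ -89.2 -178.9] r 0.451
lid [ 25 125 184] [348.5 294. ] [0.4619 0.0123] sides [0.0463 0.0438] ang [ -89.1 -179.7] r 0.462
cL [ 23  29 113] [263.5 228.5] [0.5982 0.1905] sides [0.0789 0.0796] ang [ -88.9 -178.7] r 0.628
cS [ 25  30 112] [210.5 237.5] [0.577  0.3019] sides [0.0654 0.0639] ang [ -42.8 -133.8] r 0.651
eL [ 25  30 111] [490.5 234.5] [ 0.5939 -0.2961] sides [0.0628 0.0631] ang [ -45.  -135.4] r 0.664
eS [ 23  30 109] [456. 230.] [ 0.6024 -0.2217] sides [0.0477 0.0477] ang [-88.9 178.8] r 0.642
ctray [ 21 135 185] [238.1 232.8] [0.5869 0.2428] sides [0.244  0.1274] ang [ -79.  -169.3] r 0.635
etray [ 21  29 113] [447.3 228.6] [ 0.6038 -0.2006] sides [0.1311 0.2834] ang [ -7.5 -96.6] r 0.636
rest [ 25  39 183] [417.2 222.5] [ 0.6115 -0.1302] sides [0.1102 0.0834] ang [ -7.6 -96.4] r 0.625
```

View pics/a.png

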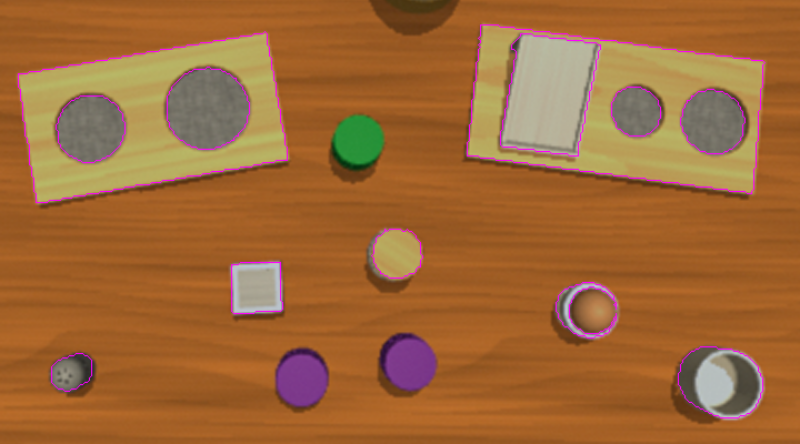

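All sizes agree with the description: well spacing is 113 mm and 75 mm, and the object and tray sizes match. Yaw is +10.8° for the coffee tray and −6.5° for the egg tray. The crop confirms the wooden-lidded jar at crop pixel (396,254), between the green and purple ones. I'll start with the shaker.

```bash
cat >> h.py <<'E'
HP=float(env.hold_point_z)
def down(a):
    c,s=np.cos(a),np.sin(a); return np.array([[-s,c,0],[c,s,0],[0,0,-1.]])
cL,cS=np.array([.5982,.1905]),np.array([.577,.3019]); eL,eS=np.array([.5939,-.2961]),np.array([.6024,-.2217])
uy=lambda p,q:(q-p)/np.linalg.norm(q-p)
cy,ey=uy(cL,cS),uy(eL,eS)
ang=lambda y:np.arctan2(y[1],y[0])-np.pi/2
def pick(p,h,opening,force,a=None,zt=.18):
    a=np.arctan2(p[1],p[0]) if a is None else a
    env.command_gripper(opening)
    env.movep([*p,zt],down(a)); env.movel([*p,h-HP+.0],speed=.12)
    env.command_gripper(0.0,grip_force=force)
    print("width",env.read_width(),"gf",env.read_grip_force(),"tcp",np.round(env.read_eef_pos(),4))
    env.movel([*p,zt],speed=.15); print("lift width",env.read_width(),"t",env.read_clock())
def place(p,h,a,opening,zt=.18):
    env.movep([*p,zt],down(a)); z=.006+h-HP
    env.movel([*p,z+.015],speed=.15); hit=env.movel([*p,z-.002],speed=.03,contact_N=4)
    print("hit",hit,"dz",env.read_eef_pos()[2]-z,"w",env.read_width())
    env.command_gripper(opening); env.movel([*p,zt],speed=.15); print("t",env.read_clock())
E
python3 - <<'E'
from h import *
pick((.3506,.3048),.034,.07,12)
place(eS,.034,ang(ey),.06)
f=grab("top"); cv2.imwrite("pics/b.png",f["img"][:,:,::-1])
E
```

```text
width 0.03155216136779616 gf 12.000149505911395 tcp [0.3506 0.3048 0.0152]
lift width 0.031655898750238734 t 5.6667
hit True dz -0.0007225700969648689 w 0.03174430525217396
t 11.2083
```

View pics/b.png

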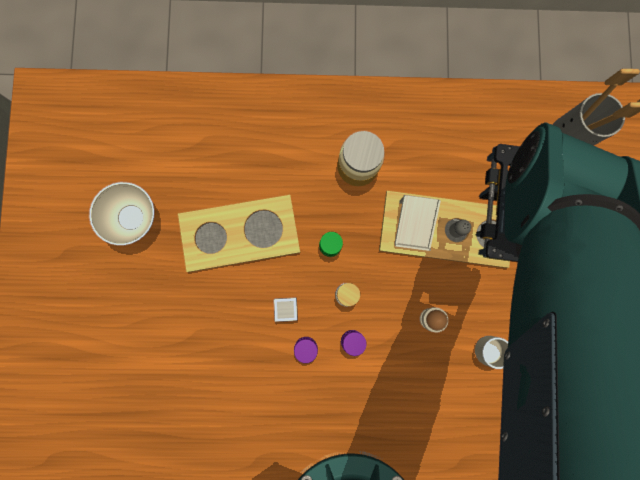

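The shaker stands in the small well at (460,228), with width 31.6 mm as expected and contact at floor height. Next come the egg cup, cup and jar, stopping if any width is wrong.

```bash
python3 - <<'E'
from h import *
def chk(lo,hi): assert lo<env.read_width()<hi
pick((.4129,-.1635),.034,.08,15); chk(.046,.053)
place(eL,.034,ang(ey),.07)
pick((.3501,-.2886),.036,.091,15); chk(.058,.065)
place(cL,.036,ang(cy),.08)
pick((.4619,.0123),.036,.07,15); chk(.044,.051)
place(cS,.036,ang(cy),.066)
f=grab("top"); cv2.imwrite("pics/c.png",f["img"][:,:,::-1])
f=grab("side"); cv2.imwrite("pics/cs.png",f["img"][:,:,::-1])
E
```

```text
width 0.04987140496820009 gf 15.00029246599297 tcp [ 0.413  -0.1636  0.0153]
lift width 0.049446262409256515 t 15.925
hit True dz -0.0003739582583297818 w 0.049976855135997464
t 20.1667
width 0.060842389241630865 gf 15.000454215332866 tcp [ 0.35   -0.2885  0.0173]
lift width 0.06137720629732137 t 24.9667
hit True dz -0.0004527439378537064 w 0.060995145925147376
t 30.2167
width 0.047160755521401025 gf 15.000570510746911 tcp [0.462  0.0123 0.0174]
lift width 0.04763473321198568 t 34.7167
hit True dz -0.00044760616136086187 w 0.04743731280042232
t 39.2
```

View pics/cs.png

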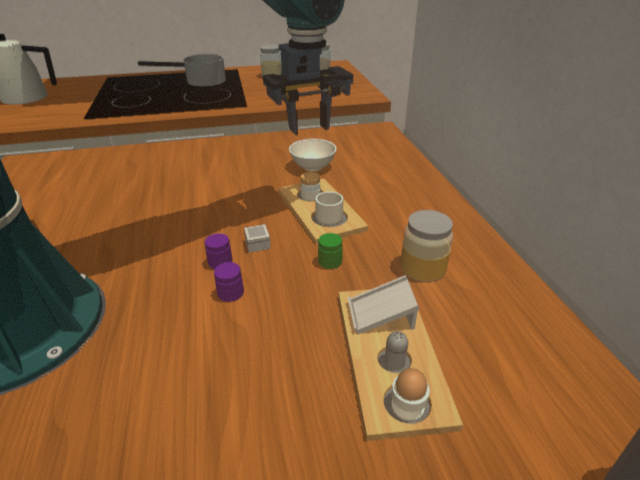

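All four stand in their wells: cup (329,208), jar (310,187), shaker (397,345), egg cup (410,392). The tin is last, laid on the slope with the tool tilted 25°.

```bash
python3 - <<'E'
from h import *
t=np.radians(25); Y=np.r_[ey,0]; X=np.cross(Y,[0,0,1]); K=np.array([0,0,1.])
n=-np.sin(t)*X+np.cos(t)*K; R=np.c_[np.cross(Y,-n),Y,-n]
O=np.r_[eS+.020*ey,0]; x=-.012
o=O+x*X+.072*Y+K*(.018+(x+.045)*np.tan(t)); g=lambda gap:o+n*(.028-HP+gap)
print(env.solve_ik(g(.1),R),env.solve_ik(g(0),R))
pick((.4284,.1393),.028,.075,15,a=np.pi/2); assert .043<env.read_width()<.049
env.movep(g(.09),R); env.movel(g(.012),speed=.1)
hit=env.movel(g(-.001),speed=.02,contact_N=3)
print(hit,(np.array(env.read_eef_pos())-g(0))@n,env.read_width())
env.command_gripper(.062); env.wait(.5); env.movel(g(.09),speed=.1)
env.movep([.5,.0,.35],down(np.pi/2)) ; env.wait(.3)
for nm in("top","side"):
    f=grab(nm); cv2.imwrite(f"pics/d{nm}.png",f["img"][:,:,::-1])
print(env.read_clock())
a=cv2.imread("pics/dside.png")[260:440,310:480]; cv2.imwrite("pics/d2.png",cv2.resize(a,None,fx=3.3,fy=3.3,interpolation=cv2.INTER_CUBIC))
E
```

```text
None None
width 0.047431835560897584 gf 14.36952777687111 tcp [0.4284 0.1393 0.0093]
lift width 0.04770038591185802 t 44.4667Traceback (most recent call last):
  File "<stdin>", line 8, in <module>
cell.PlanningError: the arm cannot take that pose within its joint ranges
```

```bash
python3 - <<'E'
from h import *
print(np.round(env.read_joints(),2),env.read_width())
Y0=np.r_[ey,0]; K=np.array([0,0,1.]); X=np.cross(Y0,K); O=np.r_[eS+.020*ey,0]; s=np.radians(25)
for sg in(1,-1):
  for d in(25,20,15,10,5,0):
    t=np.radians(d); n=-np.sin(t)*X+np.cos(t)*K; Y=sg*Y0; R=np.c_[np.cross(Y,-n),Y,-n]
    o=O-.012*X+.072*Y0+K*(.018+.033*np.tan(s)+.005); 
    for h in (.0,.08):
      q=env.solve_ik(o+n*(.0092+h),R); print(sg,d,h,None if q is None else np.round(q,2))
E
```

```text
[ 0.26  0.03  2.24 -0.    0.87 -1.31] 0.04770038591185802
1 25 0.0 None
1 25 0.08 None
1 20 0.0 None
1 20 0.08 [-0.28  0.23  2.19  0.15  0.38 -1.87]
1 15 0.0 [-0.27  0.42  2.1   0.11  0.37 -1.82]
1 15 0.08 [-0.27  0.25  2.13  0.09  0.5  -1.8 ]
1 10 0.0 [-0.26  0.44  2.05  0.06  0.48 -1.76]
1 10 0.08 [-0.26  0.28  2.07  0.05  0.61 -1.76]
1 5 0.0 [-0.25  0.46  2.01  0.02  0.59 -1.73]
1 5 0.08 [-0.26  0.32  2.01  0.02  0.73 -1.73]
1 0 0.0 [-0.25  0.49  1.96 -0.    0.7  -1.71]
1 0 0.08 [-0.25  0.36  1.95 -0.    0.83 -1.71]
-1 25 0.0 None
-1 25 0.08 None
-1 20 0.0 None
-1 20 0.08 [-0.28  0.23  2.19  0.15  0.38  1.27]
-1 15 0.0 [-0.27  0.42  2.1   0.11  0.37  1.32]
-1 15 0.08 [-0.27  0.25  2.13  0.09  0.5   1.34]
-1 10 0.0 [-0.26  0.44  2.05  0.06  0.48  1.38]
-1 10 0.08 [-0.26  0.28  2.07  0.05  0.61  1.39]
-1 5 0.0 [-0.25  0.46  2.01  0.02  0.59  1.41]
-1 5 0.08 [-0.26  0.32  2.01  0.02  0.73  1.41]
-1 0 0.0 [-0.25  0.49  1.96 -0.    0.7   1.44]
-1 0 0.08 [-0.25  0.36  1.95 -0.    0.83  1.44]
```

The 25° tilt is out of joint range, so I'll use 15°. The upper edge touches first and the last 10° is a drop of a few mm.

```bash
python3 - <<'E'
from h import *
s=np.radians(25); t=np.radians(15); Y=np.r_[ey,0]; K=np.array([0,0,1.]); X=np.cross(Y,K)
n=-np.sin(t)*X+np.cos(t)*K; R=np.c_[np.cross(Y,-n),Y,-n]
O=np.r_[eS+.020*ey,0]; x=-.010
o=O+x*X+.072*Y+K*(.018+(x+.045)*np.tan(s)+.0044); g=lambda gap:o+n*(.028-HP)+K*gap
env.movep(g(.09),R); env.movel(g(.012),speed=.1)
hit=env.movel(g(-.001),speed=.02,contact_N=3)
print(hit,np.array(env.read_eef_pos())-g(0),env.read_width())
env.command_gripper(.062); env.wait(.5); env.movel(g(.09),speed=.1)
env.movep([.5,.25,.3],down(.4)) ; env.wait(.3)
for nm in("top","side"):
    f=grab(nm); cv2.imwrite(f"pics/d{nm}.png",f["img"][:,:,::-1])
print(env.read_clock())
a=cv2.imread("pics/dside.png")[260:440,310:480]; cv2.imwrite("pics/d2.png",cv2.resize(a,None,fx=3.3,fy=3.3,interpolation=cv2.INTER_CUBIC))
E
```

```text
True [-0.00035004  0.00010311 -0.00066049] 0.04598235688570484
51.2167
```

View pics/d2.png

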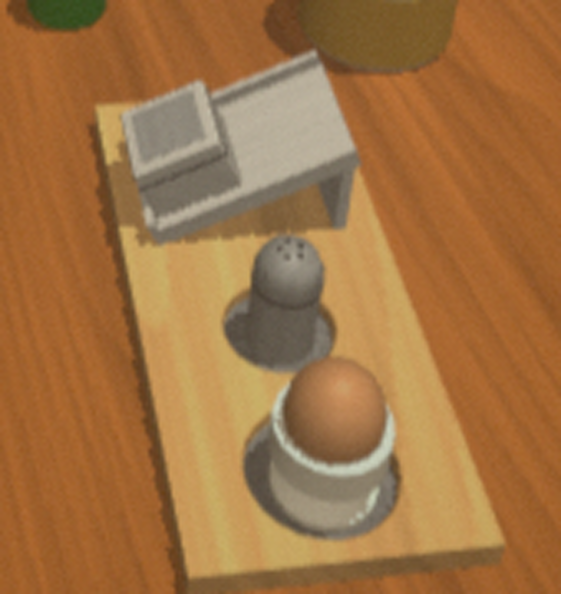

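View pics/dtop.png

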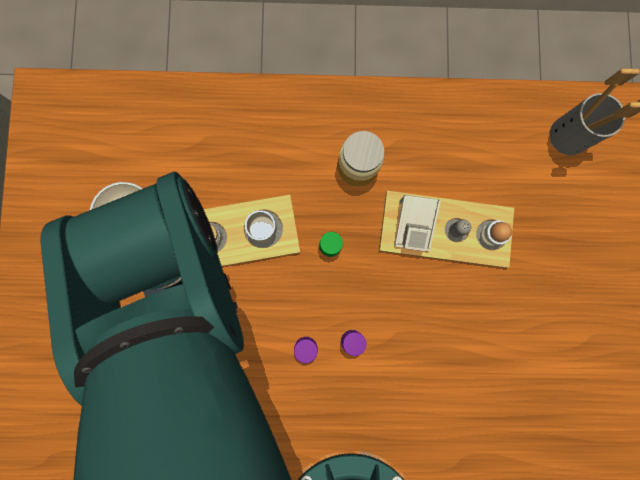

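The tin is at the foot of the slope at (418,237), and all the others stand upright in their wells. I'll check the tin's top centre numerically (expect x ≈ −38, y ≈ 72 mm), then hand in if it fits.

```bash
python3 - <<'E'
from h import *
f=grab("top"); g=cv2.cvtColor(f["img"],cv2.COLOR_RGB2GRAY)
# inner dark panel of the tin's lid
roi=g[224:252,402:434]; m=(cv2.inRange(roi,0,int(cv2.threshold(roi,0,255,cv2.THRESH_OTSU)[0])))
cs=cv2.findContours(m,cv2.RETR_LIST,cv2.CHAIN_APPROX_NONE)[0]
Y=ey; X=np.array([ey[1],-ey[0]]); O=eS+.02*ey; ok=False
for p in [(418,237)]+[tuple(np.add(cv2.minAreaRect(c)[0],(402,224))) for c in cs if 60<cv2.contourArea(c)<500]:
    d=cast(f,p,.059)[0]-O; print(np.round(p,1),"tray xy of top",(d@X).round(4),(d@Y).round(4))
    ok|=abs(d@X+.0384)<.006 and abs(d@Y-.072)<.01
print(ok)
if ok: print(env.job_done(),env.read_clock())
E
```

```text
[418 237] tray xy of top -0.0343 0.0713
[417.  239.3] tray xy of top -0.0393 0.0727
[417.5 237.5] tray xy of top -0.0355 0.0722
True
the job is handed in; nothing more can be done
the job is handed in; nothing more can be done
```

I laid both trays and handed the job in at about 51 s on the robot's clock: cup, sugar jar, egg cup and shaker stand in their wells, the tin lies against the stop, and the storage jar and bowl were not touched; the hand-in gave no verdict.

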